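Rebuild the gear stack on a printer drive unit

TASK

Rebuild the stack on the upright squared shaft of the printer drive unit: first the gear (boss up), turned under light pressure until its square hole drops over the square and it lies flat on the collar, then the spacer ring, and last the black knob cap, each fully home. Never force a part down: push with no more than about 6 kg of weight. Leave the other things on the bench where they are.

Things in the scene. Friction and masses are not known exactly. Their poses are not given: they have to be found in the camera images.
- drive: Fixed printer drive unit: steel plate 110 mm (its x, -55 to 55) by 160 mm (its y, -110 to 50), 18 mm thick; motor can (42 mm wide, top 64 mm above the bench) at its y = -85 mm; two idlers under 28 mm high near y = -55 mm. Origin on the bench surface, on the axis of the upright shaft, which stands on a round collar 44 mm wide, flat top 30 mm above the bench.
- seat (a point): On the shaft's axis at the collar's top (30 mm above the bench), where the gear's underside must lie. Above it the shaft is a 20 x 20 mm square, 14 mm high, then a round pin 20 mm thick whose end is 52 mm above this point (last 4 mm tapered). The square stands askew to the unit at an angle that is not measured (repeats every quarter turn). Braked: the shaft gives way only above about 0.6 N m.
- gear: Loose grey gear, 65 mm across, 8 mm thick, with a 34 x 34 mm square boss on top (8 to 26 mm up). A 22.6 mm square hole goes right through, parallel to the boss and to the gear's x and y. Origin: centre of underside, z up. About 60 g. Slides over the pin, stops on the square's corners if not lined up (14 mm too high), drops when within about 0.13 rad.
- spacer: Loose aluminium ring, 36 mm outside, 22.4 mm hole, 14 mm high. Origin in the centre of the underside, z up. Goes on the pin on top of the gear's boss: its underside is then 26 mm above the collar. About 40 g.
- cap: Loose black knob cap, open side down: skirt 36 mm outside, 22 mm high, with a blind hole 22.4 mm wide, 16 mm deep from below; on top a round knob 26 mm wide, 22 to 36 mm above the underside. Origin: centre of the open underside, z up. Goes over the pin's end onto the spacer: underside then 40 mm above the collar. About 40 g.
- bearing: Bystander, loose steel ring (bearing) 52 mm outside, 15 mm high, wider than the spacer. Origin centre of underside.
- screwdriver: Bystander, loose screwdriver lying on the bench. Leave alone.
- cleaner: Bystander, white bottle 64 mm wide, 170 mm high. Origin centre of underside.
- roller: Bystander, black rubber feed roller 22 mm thick, about 240 mm long, lying. Origin under its middle, its length along its x.
- screwtray: Bystander, grey tray 120 x 90 mm, 30 mm high. Origin centre of underside.
Things that resemble listed ones, but are neither listed nor needed, are in the scene too. What is shaped like the gear but green or purple is not meant.

How it is judged:
By the outcome, as a careful person would: the job done as asked, in the order asked, and still so for the second after the job is handed in, with the robot touching nothing.
It also fails if it takes over 64 s, if anything falls off the work surface, if the arm or the gripper's body presses on something with over 40 N, if the wrist force passes 120 N, or if a joint passes its speed limit or range.

ROBOT

A 7-joint arm with a two-finger parallel gripper is mounted at the origin on the work surface. World frame = base frame: x ahead of the robot, y to its left, z up, the work surface at z = 0. Lengths are in m, angles in rad, forces in N, time in s.
With the tool pointing down it reaches from about 0.4 to 0.9 m from the base axis. Payload 5.6 kg.
Tool frame: the origin (TCP) lies midway between the tips of the shut fingers; the grasp point (between the pads) lies 19 mm behind it (ctrl.pinch_z is the distance from the TCP to the grasp point, in m); z points along the fingers, x is the direction in which the jaws open and shut, and the axes are right-handed (so a half turn about z gives the same grasp; the last joint's range is limited). The gripper opens to 92 mm and grips with 3 to 60 N. Pads are 20 mm wide; open, the fingers measure 128 mm over their backs; the gripper's body (75 mm by 189 mm) begins 69 mm behind the grasp point.
Start: joints at [-0.043, 0.468, -0.012, 1.603, 0.006, 1.071, -0.056], TCP at [0.65, -0, 0.215] pointing down, gripper open.
Joint ranges: [-2.53, 2.53], [-0.31, 2.02], [-1.57, 1.55], [0.28, 2.44], [-1.29, 4.43], [0.15, 1.84], [-2.92, 2.92]. Speed limits (rad/s): [2.57, 2.57, 3.14, 3.14, 3.14, 3.14, 3.14].

INTERFACE

Orientations are given as a 3x3 rotation matrix whose columns are the frame's x, y, z axes.
In Python, from workcell import ctrl, grip, imaging, job gives the robot as it stands. Calls block until the motion is done:
- ctrl.goto(position, orientation): joint-space move of the TCP to a pose.
- ctrl.move_straight(position, attitude=None, max_speed=0.15, threshold=None): straight line of the TCP; attitude=None keeps the orientation; max_speed is the mean speed in m/s. With threshold (N) it stops when the force on the tool has changed by that much, and returns True; else False.
- ctrl.set_joints(angles): joint-space move.
- grip(opening, grasp_force=None): finger opening in m; grasp_force is the grip in N (None keeps the last); returns when the fingers have stopped.
- ctrl.pause(seconds).
- ctrl.ik(position, orientation): joint angles nearest the present ones, or None.
- imaging.camera(name): name is "scene" or "side" or "wrist"; returns a dict with "frame" (480x640x3 uint8, red, green, blue), "depth" (480x640 float32, m along the optical axis (not along the pixel's ray), 0 where there is no reading), "vfov" (degrees; the focal length in pixels is half the picture's height over the tangent of half this angle, whatever the lens; pixels are square), "cx", "cy" (the principal point, pixels), "k1" (the pictures are not rectified: a ray, as slopes to the right and down, at radius r is drawn at 1 + k1 r^2 times it, then the intrinsics apply), "R" (3x3) and "t" (3): a world point X has camera coordinates R X + t. Camera axes: x right, y down, z forward; pixel columns grow to the right and rows downward; lengths in m; the calibration is good to about 2 mm. A picture is of the moment at which its call begins.
A pose or a line that the arm cannot do raises ctrl.IKError and nothing moves.
- job.finish_job(): hands the job in, once; it reports no verdict.
Readings, each from a call of its own:
- ctrl.get_time_s(): time.
- ctrl.get_joint_positions(): joint angles.
- ctrl.get_joint_vel(): joint speeds.
- ctrl.get_effort(): joint torques, N m.
- ctrl.get_tcp_pos(): TCP position.
- ctrl.get_ee_rot(): TCP orientation.
- ctrl.get_contact_force(): force on the tool from outside, world axes, zero at the start.
- ctrl.get_torque(): the same for the moment, N m.
- ctrl.get_gripper_width(): finger opening in m.
Only numpy, scipy, OpenCV 4.12 (cv2) and the standard library are available. Lean on these libraries where they do the work, as an engineer would, in place of code of your own. Each camera call takes 0.05 s, during which the arm holds its last target.

## Working session

There is one attempt and no reset: what is moved stays moved. The work goes in short steps, each a Python script; the robot and the scene stay as the last script left them, time stands still between calls to the robot, and variables do not carry over. Pictures are saved under pics/ and viewed, and the job is handed in when it is done.

```bash
ls; mkdir -p pics; python3 - <<'E'
from workcell import ctrl, grip, imaging, job
import cv2
print(ctrl.get_time_s())
for n in ("scene","side","wrist"):
    c=imaging.camera(n); cv2.imwrite(f"pics/{n}0.png",c["frame"][:,:,::-1])
    print(n,c["vfov"],c["cx"],c["cy"],c["k1"],c["R"].round(3).tolist(),c["t"].round(3))
print(ctrl.pinch_z, ctrl.get_ee_rot(), ctrl.get_time_s())
E
```

```text
pics
0.0
scene 54.26663064229201 320.81152149057783 236.71295415108438 -0.02000976419797265 [[-0.458, 0.889, 0.007], [0.605, 0.318, -0.73], [-0.651, -0.33, -0.683]] [ 0.223 -0.236  1.259]
side 56.12639576223027 315.44468484459514 230.64045986035083 -0.01249603134612477 [[0.986, -0.165, 0.0], [-0.089, -0.537, -0.839], [0.139, 0.828, -0.544]] [-0.448  0.073  1.086]
wrist 64.28375886297118 322.0442882427639 244.35911561647066 -0.06052844433430505 [[1.0, -0.0, -0.002], [0.0, -0.967, 0.256], [-0.002, -0.256, -0.967]] [-0.649 -0.029  0.39 ]
0.0187 [[ 9.99999083e-01 -6.50270105e-05 -1.35300430e-03]
 [-6.51823655e-05 -9.99999991e-01 -1.14778458e-04]
 [-1.35299682e-03  1.14866545e-04 -9.99999078e-01]] 0.15
```

View pics/scene0.png

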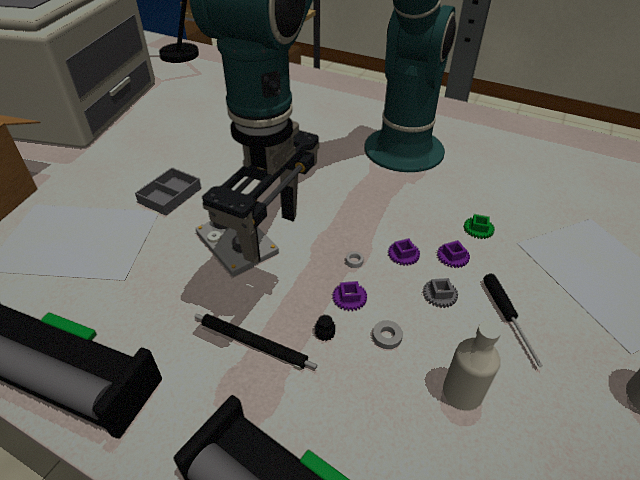

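View pics/side0.png

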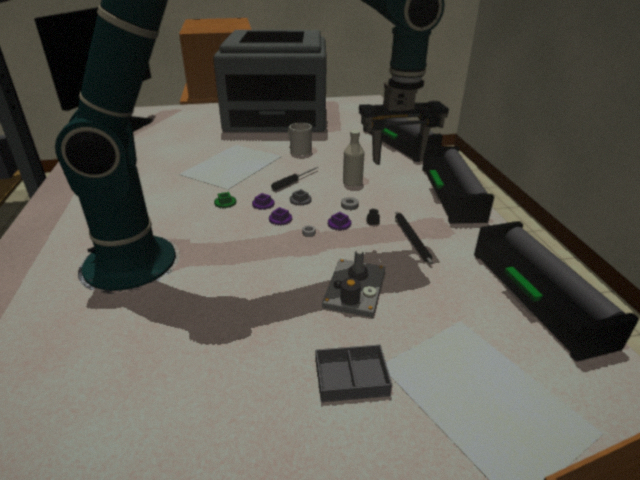

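View pics/wrist0.png

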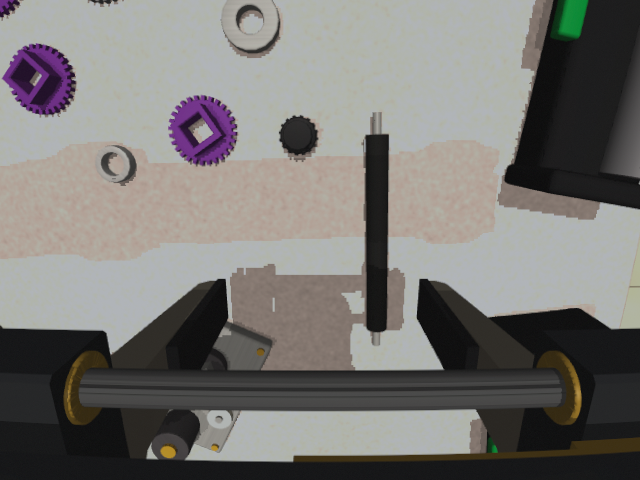

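The scene view shows:
- **Gear:** (440,292) is grey. Purple (349,295), (404,251), (453,253) and green (479,226) are decoys.
- **Rings:** the small ring (355,259) is a spacer candidate, and the large one (387,334) is the bearing.
- **Cap:** (325,327).
- **Drive:** (236,245), partly hidden by the gripper.

I'll confirm these in enlarged crops and measure them.

```bash
cat > h.py <<'E'
from workcell import ctrl, grip, imaging, job
import numpy as np, cv2
def K(c):
    f=240/np.tan(np.radians(c["vfov"]/2)); return np.array([[f,0,c["cx"]],[0,f,c["cy"]],[0,0,1]])
def rays(c,px):
    px=np.asarray(px,float).reshape(-1,1,2)
    # pts: k1 distortion
    n=cv2.undistortPoints(px,K(c),np.array([c["k1"],0,0,0.]),None,None,None).reshape(-1,2) if False else None
    p=(px.reshape(-1,2)-[c["cx"],c["cy"]])/K(c)[0,0]; q=p.copy()
    for _ in range(10): q=p/(1+c["k1"]*(q**2).sum(1,keepdims=True))
    return q
def onplane(c,px,z):
    q=rays(c,px); d=np.c_[q,np.ones(len(q))]@c["R"]; C=-c["R"].T@c["t"]
    s=(z-C[2])/d[:,2]; return C+d*s[:,None]
def cloud(c):
    v,u=np.mgrid[:480,:640]; px=np.c_[u.ravel(),v.ravel()]
    q=rays(c,px); d=c["depth"].reshape(-1,1).astype(float)
    P=(np.c_[q*d,d]-c["t"])@c["R"]; P[d[:,0]==0]=np.nan
    return P.reshape(480,640,3)
def proj(c,X):
    X=np.atleast_2d(X)@c["R"].T+c["t"]; q=X[:,:2]/X[:,2:]
    q=q*(1+c["k1"]*(q**2).sum(1,keepdims=True)); return q*K(c)[0,0]+[c["cx"],c["cy"]]
def shot(n,name,crop=None,s=1):
    c=imaging.camera(n); np.savez("pics/"+name+".npz",**c); im=c["frame"][:,:,::-1]
    if crop: im=im[crop[1]:crop[3],crop[0]:crop[2]]
    im=cv2.resize(im,None,fx=s,fy=s,interpolation=cv2.INTER_CUBIC); cv2.imwrite(f"pics/{name}.png",im); return c
def down(a):
    return np.array([[np.cos(a),np.sin(a),0],[np.sin(a),-np.cos(a),0],[0,0,-1.]])
E
python3 - <<'E'
from h import *
for n,pts in (("scene",dict(gear=(440,292),spacer=(355,259),bearing=(387,334),cap=(325,327),drive=(236,245),roller=(255,340),bottle=(470,380),p1=(349,295),p2=(404,251),p3=(453,253),g=(479,226))),("side",dict(gear=(301,198),spacer=(309,231),bearing=(350,203),cap=(373,217),shaft=(359,258)))):
    c=imaging.camera(n); np.savez(f"pics/{n}0.npz",**c)
    P=cloud(c)
    for k,(u,v) in pts.items():
        print(n,k,P[v,u].round(3), onplane(c,[(u,v)],0.015)[0].round(3))
c=imaging.camera("scene");im=c["frame"][:,:,::-1]
cv2.imwrite("pics/crop0.png",cv2.resize(im[200:360,300:510],None,fx=3.8,fy=3.7,interpolation=cv2.INTER_CUBIC)[:600,:800])
E
```

```text
scene gear [0.465 0.236 0.025] [0.456 0.235 0.015]
scene spacer [ 0.437  0.053 -0.001] [0.451 0.059 0.015]
scene bearing [ 0.577  0.178 -0.002] [0.589 0.181 0.015]
scene cap [0.637 0.085 0.032] [0.626 0.08  0.015]
scene drive [ 0.539 -0.165  0.029] [ 0.528 -0.175  0.015]
scene roller [ 0.707 -0.012  0.019] [ 0.705 -0.013  0.015]
scene bottle [0.66  0.327 0.088] [0.611 0.331 0.015]
scene p1 [0.549 0.09  0.025] [0.541 0.087 0.015]
scene p2 [0.395 0.14  0.026] [0.384 0.138 0.015]
scene p3 [0.354 0.229 0.026] [0.343 0.228 0.015]
scene g [0.244 0.256 0.022] [0.235 0.256 0.015]
side gear [0.447 0.211 0.017] [0.448 0.216 0.015]
side spacer [0.444 0.039 0.013] [0.444 0.036 0.015]
side bearing [0.582 0.163 0.015] [0.583 0.163 0.015]
side cap [0.623 0.066 0.022] [0.627 0.077 0.015]
side shaft [ 0.522 -0.172  0.07 ] [ 0.543 -0.1    0.015]
```

View pics/crop0.png

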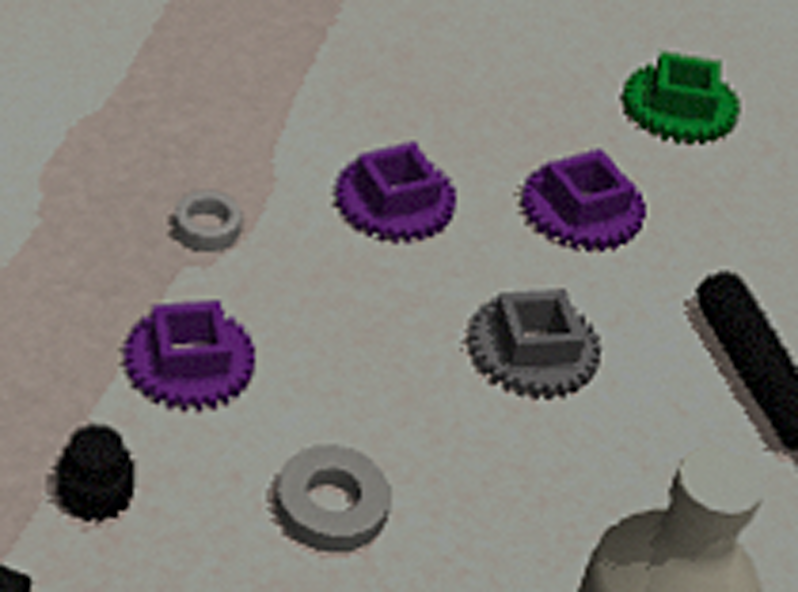

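The crop confirms the choice: the grey gear is at scene (440,292). The thin ring at (355,259) is the spacer, as the ring at (387,334) is the wider bearing. The cap is at (325,327). Next I'll look at the drive from above.

```bash
python3 - <<'E'
from h import *
t=ctrl.get_time_s(); ctrl.goto([0.53,-0.255,0.215],down(0)); print(ctrl.get_time_s()-t)
shot("wrist","w1"); shot("wrist","w1c",(200,20,420,220),3.0)
c=np.load("pics/w1.npz"); print(proj(c,[[.525,-.17,.03],[.525,-.17,.082]]))
print(ctrl.get_time_s())
E
```

```text
1.0917
[[315.09969224 130.72763019]
 [313.92666692 128.40109059]]
1.4917
```

View pics/w1.png

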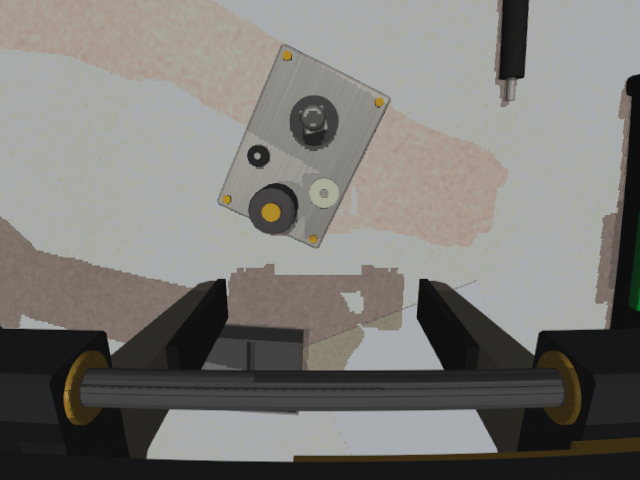

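View pics/w1c.png

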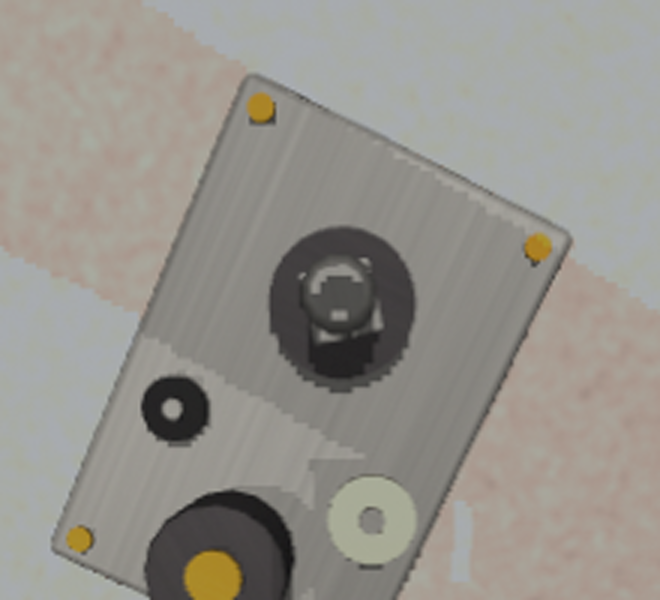

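```bash
python3 - <<'E'
from h import *
c=np.load("pics/w1.npz"); im=c["frame"][90:150,280:350,::-1]
im=cv2.convertScaleAbs(cv2.resize(im,None,fx=10,fy=10,interpolation=cv2.INTER_CUBIC),alpha=1.6); cv2.imwrite("pics/w1d.png",im)
P=cloud(c)
z=P[...,2]
for lo,hi in ((.078,.086),(.041,.047),(.027,.034),(.015,.021)):
    m=(z>lo)&(z<hi); m[:80]&=True; m[:, :230]=False; m[:, 400:]=False; m[250:]=False
    if lo>.02: m[:85]=False; m[155:]=False;m[:,:285]=False;m[:,345:]=False
    Q=P[m]; print(lo,m.sum(),np.median(Q,0).round(4),((Q.min(0)+Q.max(0))/2).round(4),(Q.max(0)-Q.min(0)).round(4))
# min area rect of square
m=(z>.040)&(z<.048); m[:85]=False;m[155:]=False;m[:,:285]=False;m[:,345:]=False
print(cv2.minAreaRect((P[m][:,:2]*1000).astype(np.float32)))
print(P[m][:, :2].round(4).tolist()[:60])
E
```

```text
0.078 219 [ 0.5243 -0.1621  0.0798] [ 0.5242 -0.1611  0.0804] [0.0184 0.0185 0.0046]
0.041 342 [ 0.5234 -0.1599  0.0435] [ 0.5239 -0.1608  0.0433] [0.0231 0.0232 0.0044]
0.027 1307 [ 0.524  -0.1624  0.0295] [ 0.5236 -0.1609  0.0298] [0.042  0.0431 0.0055]
0.015 14727 [ 0.5133 -0.1787  0.0174] [ 0.5175 -0.1883  0.018 ] [0.1519 0.1866 0.006 ]
((524.0753173828125, -161.27662658691406), (19.90884017944336, 20.225433349609375), 13.269332885742188)
[[0.5311, -0.1492], [0.5294, -0.1499], [0.5303, -0.1501], [0.5311, -0.1501], [0.5311, -0.1509], [0.5209, -0.1517], [0.5218, -0.1516], [0.5226, -0.1517], [0.5235, -0.1517], [0.5243, -0.1517], [0.5252, -0.1517], [0.526, -0.1516], [0.532, -0.1517], [0.5192, -0.1525], [0.5201, -0.1527], [0.5209, -0.1525], [0.5218, -0.1526], [0.5226, -0.1526], [0.5235, -0.1525], [0.5243, -0.1525], [0.5252, -0.1525], [0.526, -0.1525], [0.5269, -0.1526], [0.5176, -0.1534], [0.5183, -0.1532], [0.5192, -0.1533], [0.5201, -0.1533], [0.5209, -0.1533], [0.5218, -0.1534], [0.5226, -0.1534], [0.5235, -0.1533], [0.5243, -0.1533], [0.5252, -0.1533], [0.526, -0.1533], [0.5269, -0.1534], [0.5277, -0.1533], [0.5286, -0.1534], [0.5124, -0.1541], [0.5132, -0.1541], [0.5175, -0.1542], [0.5183, -0.1541], [0.5192, -0.1541], [0.5201, -0.1541], [0.521, -0.1543], [0.5217, -0.1541], [0.5226, -0.1541], [0.5235, -0.1543], [0.5243, -0.1543], [0.5252, -0.1541], [0.526, -0.1542], [0.5269, -0.154], [0.5277, -0.1542], [0.5286, -0.1541], [0.5123, -0.1549], [0.5166, -0.1549], [0.5175, -0.155], [0.5183, -0.1549], [0.5192, -0.1549], [0.52, -0.1549], [0.5209, -0.155]]
```

View pics/w1d.png

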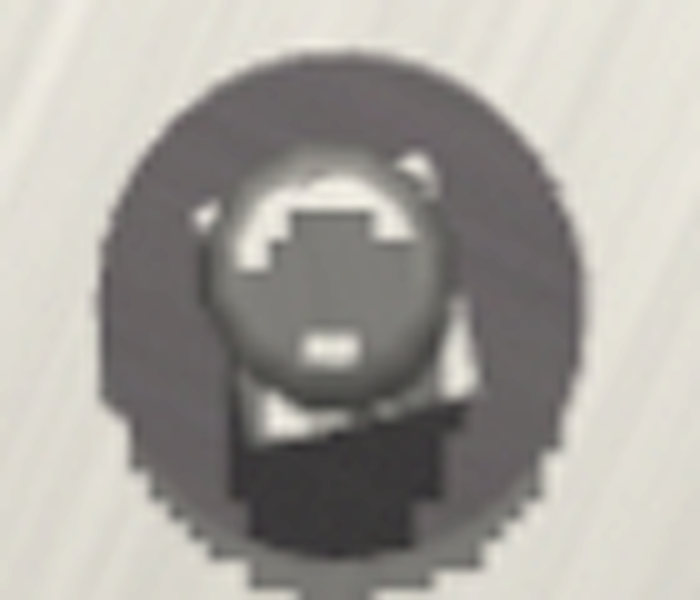

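The square and collar are clear in the crop. The bottom edge runs (258,442)→(480,390), which gives about +13.2°. The depth fit gives 13.3° and the axis at (0.524,-0.161). Now I'll take one view covering the gear, spacer and cap.

```bash
python3 - <<'E'
from h import *
ctrl.goto([0.49,0.07,0.225],down(0))
c=shot("wrist","w2"); P=cloud(c); z=P[...,2]; print(ctrl.get_time_s())
def sel(x,y,r,lo,hi):
    m=(np.hypot(P[...,0]-x,P[...,1]-y)<r)&(z>lo)&(z<hi); return P[m]
def rep(n,Q):
    print(n,len(Q),Q.mean(0).round(4),((Q.min(0)+Q.max(0))/2).round(4),(Q.max(0)-Q.min(0)).round(4))
rep("boss",sel(.455,.225,.05,.022,.03))
print(cv2.minAreaRect((sel(.455,.225,.05,.0235,.0285)[:,:2]*1000).astype(np.float32)))
rep("gear disc",sel(.455,.225,.05,.005,.0105))
rep("spacer",sel(.444,.045,.035,.011,.018))
rep("knob",sel(.63,.077,.035,.033,.04))
rep("skirt",sel(.63,.077,.035,.018,.026))
E
```

```text
2.7833
boss 951 [0.4478 0.2342 0.0253] [0.4474 0.2334 0.0249] [0.0462 0.0462 0.0059]
((447.66033935546875, 234.09461975097656), (34.43452835083008, 34.627201080322266), 31.81678009033203)
gear disc 2003 [0.4491 0.2319 0.0075] [0.4475 0.2342 0.0077] [0.0646 0.0649 0.0054]
spacer 556 [0.4459 0.0551 0.0132] [0.4455 0.0551 0.0132] [0.0351 0.035  0.0043]
knob 552 [0.6267 0.08   0.0352] [0.6273 0.0796 0.0351] [0.0252 0.0246 0.0043]
skirt 362 [0.6203 0.0832 0.021 ] [0.6266 0.0799 0.022 ] [0.035  0.0357 0.0079]
```

View pics/w2.png

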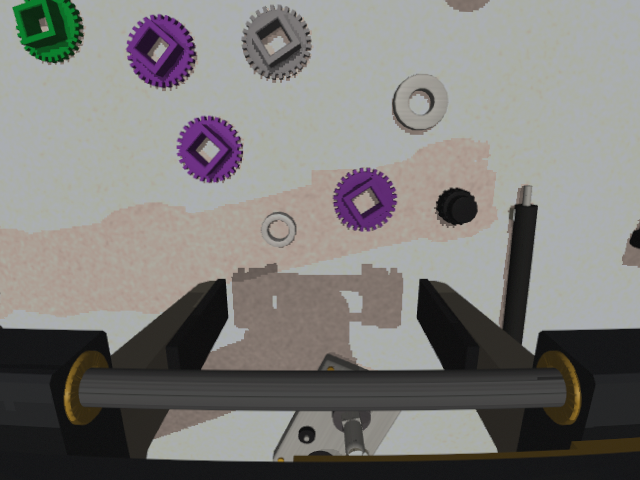

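Everything is measured. In the picture the grey gear is at (277,43), the spacer at (278,230) and the cap at (457,207). Now I'll pick the gear by its boss.

```bash
python3 - <<'E'
from h import *
g=np.array([.4475,.2340]); a=np.radians(31.8)
grip(0.056,20)
ctrl.goto([*g,0.10],down(a))
print(ctrl.move_straight([*g,0.0105],max_speed=.12,threshold=8), ctrl.get_tcp_pos())
grip(0.0,25); print("w",ctrl.get_gripper_width(),ctrl.get_contact_force())
ctrl.move_straight([*g,0.13],max_speed=.2); print(ctrl.get_gripper_width(),ctrl.get_contact_force(),ctrl.get_time_s())
c=shot("wrist","w3")
E
```

```text
False [0.44811776 0.2341536  0.01112046]
w 0.03380095909465686 [-1.06158082 -0.28109825  5.21485497]
0.033494974331514826 [-0.12954911  1.35539829 -2.10623202] 6.4167
```

View pics/w3.png

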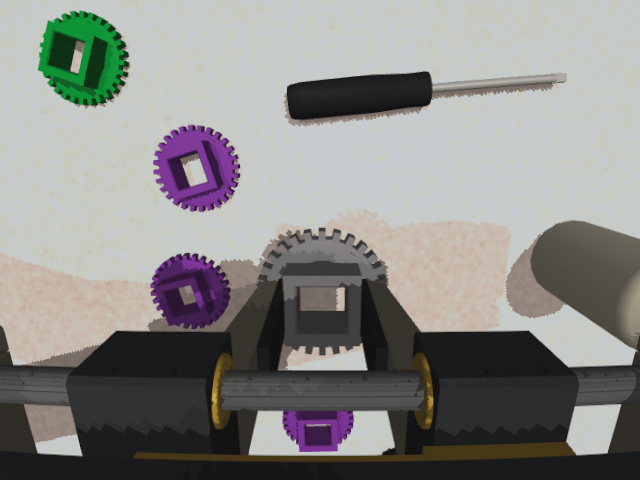

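The gear is held squarely in the jaws, with the boss around (322,310). I'll measure its centre in the tool frame from depth.

```bash
python3 - <<'E'
from h import *
c=np.load("pics/w3.npz"); P=cloud(c)
T=ctrl.get_tcp_pos(); R=ctrl.get_ee_rot(); print(T.round(4),R.round(3).tolist())
Q=(P-T)@R
u0,v0,u1,v1=255,215,395,358
A=Q[v0:v1,u0:u1].reshape(-1,3)
for lo,hi in ((-.021,-.012),(-.003,.006)):
    B=A[(A[:,2]>lo)&(A[:,2]<hi)]; print(len(B),np.median(B,0).round(4),((B.min(0)+B.max(0))/2).round(4),(B.max(0)-B.min(0)).round(4))
B=A[(A[:,2]>-.019)&(A[:,2]<-.012)]
print(cv2.minAreaRect((B[:,:2]*1000).astype(np.float32)))
# hole front/back edge & sides
im=c["frame"][220:370,240:400,::-1]; cv2.imwrite("pics/w3c.png",cv2.convertScaleAbs(cv2.resize(im,None,fx=4.5,fy=4,interpolation=cv2.INTER_CUBIC),alpha=1.8))
for y in (-.004,-.002,0,.002,.004):
  X=np.array([[s*.0113,y+t*.0113,-.0155] for s,t in((1,1),(1,-1),(-1,-1),(-1,1))])@R.T+T
  print(y,proj(c,X).round(1).tolist())
E
```

```text
[0.4465 0.2333 0.1286] [[0.85, 0.527, -0.002], [0.527, -0.85, -0.001], [-0.003, -0.0, -1.0]]
3835 [ 0.0004 -0.005  -0.0148] [ 0.0009  0.0002 -0.0165] [0.0599 0.0347 0.009 ]
4139 [ 0.0004 -0.018   0.0031] [ 0.0002 -0.0001  0.0015] [0.0634 0.0649 0.009 ]
((0.6634349822998047, 0.15295028686523438), (34.68851852416992, 59.491371154785156), 89.96287536621094)
-0.004 [[346.5, 326.9], [347.4, 279.1], [294.8, 279.2], [295.8, 327.0]]
-0.002 [[346.4, 331.0], [347.3, 283.5], [294.9, 283.5], [295.8, 331.0]]
0 [[346.4, 335.0], [347.3, 287.9], [294.9, 287.9], [295.9, 335.1]]
0.002 [[346.3, 339.0], [347.2, 292.2], [295.0, 292.2], [296.0, 339.1]]
0.004 [[346.2, 343.0], [347.1, 296.5], [295.1, 296.5], [296.1, 343.0]]
```

View pics/w3c.png

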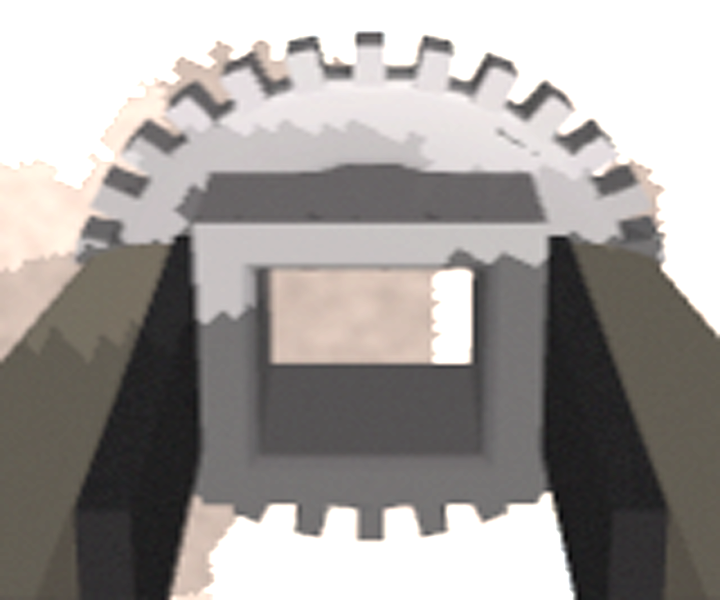

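The gear sits centred in the tool frame, within 0.5 mm. Next I'll take it to the shaft at yaw 13.3°.

```bash
python3 - <<'E'
from h import *
s=np.array([.5240,-.1612]); a=np.radians(13.3); R=down(a)
ctrl.goto([*s,0.135],R); ctrl.pause(0.15)
p=ctrl.get_tcp_pos(); e=p[:2]-s; print("err",e.round(4),p)
t=s-e
print(ctrl.move_straight([*t,0.070],max_speed=.12,threshold=8),ctrl.get_tcp_pos().round(4),ctrl.get_contact_force().round(2))
c=shot("wrist","w4"); print(ctrl.get_time_s(), ctrl.get_ee_rot()[:2,0])
E
```

```text
err [0.0004 0.0017] [ 0.52437387 -0.15953777  0.13499569]
False [ 0.5237 -0.1626  0.0702] [-1.    1.5  -1.26]
8.85 [0.97312323 0.23028473]
```

View pics/w4.png

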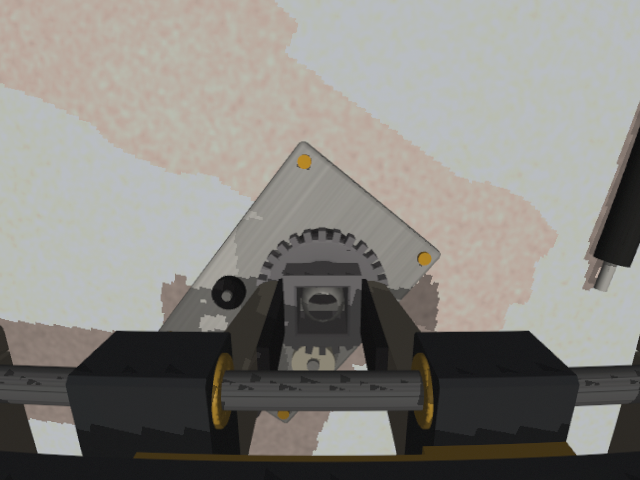

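The pin shows inside the hole at (323,300), so I'll continue down.

```bash
python3 - <<'E'
from h import *
ctrl.pause(.1);p=ctrl.get_tcp_pos(); print(p.round(4),ctrl.get_contact_force().round(2))
t=np.array([.524,-.1615])
print(ctrl.move_straight([*t,0.0405],max_speed=.06,threshold=10),ctrl.get_tcp_pos().round(4),ctrl.get_contact_force().round(2))
ctrl.pause(.1);print(ctrl.get_tcp_pos().round(4),ctrl.get_contact_force().round(2),ctrl.get_torque().round(2),ctrl.get_time_s())
c=shot("wrist","w5")
E
```

```text
[ 0.5239 -0.1626  0.0707] [-0.24  1.27 -1.87]
True [ 0.5235 -0.1618  0.0405] [ 0.04 -0.12  3.64]
[ 0.5235 -0.1618  0.0405] [0.5  0.67 3.07] [-0.05 -0.06  0.03] 9.55
```

View pics/w5.png

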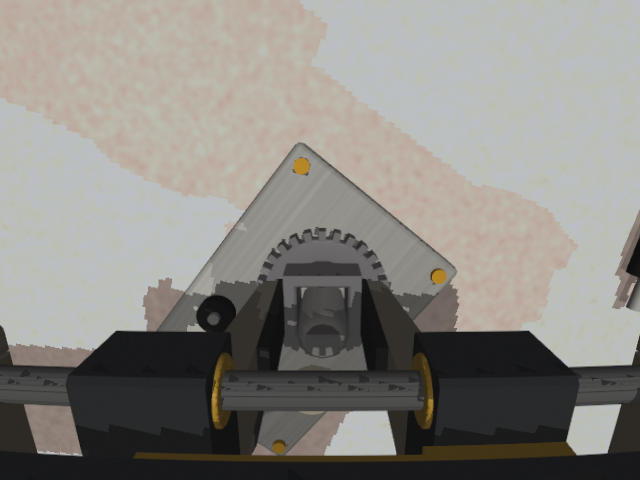

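It dropped home: TCP z is 0.0405, as expected for lying flat. I'll release it, lift, verify and fetch the spacer.

```bash
python3 - <<'E'
from h import *
p=ctrl.get_tcp_pos()
grip(0.056); ctrl.move_straight([.524,-.1615,0.16],max_speed=.25)
c=shot("wrist","w6"); P=cloud(c); z=P[...,2]
d=np.hypot(P[...,0]-.524,P[...,1]+.1612)
for lo,hi in((.024,.034),(.017,.023)):
    Q=P[(d>lo)&(d<hi)&(z>.025)&(z<.075)]; print(len(Q),np.percentile(Q[:,2],[10,50,90]).round(4))
print(ctrl.get_time_s())
sp=np.array([.4457,.0551])
ctrl.goto([*sp,0.09],down(0)); ctrl.pause(.15)
e=ctrl.get_tcp_pos()[:2]-sp; print("err",e)
print(ctrl.move_straight([*sp,0.0045],max_speed=.12,threshold=8), ctrl.get_tcp_pos().round(4))
grip(0.0,20); print("w",ctrl.get_gripper_width(), ctrl.get_tcp_pos().round(4))
ctrl.move_straight([*sp,0.13],max_speed=.25); print(ctrl.get_gripper_width(),ctrl.get_time_s())
c=shot("wrist","w7"); np.savez("pics/p7.npz",T=ctrl.get_tcp_pos(),R=ctrl.get_ee_rot())
E
```

```text
1900 [0.0353 0.0372 0.0382]
1110 [0.0368 0.0409 0.056 ]
10.7833
err [ 0.00088417 -0.00124606]
False [0.4462 0.0551 0.0049]
w 0.03421517766976245 [0.4461 0.0552 0.005 ]
0.034470631922493986 13.85
```

View pics/w6.png

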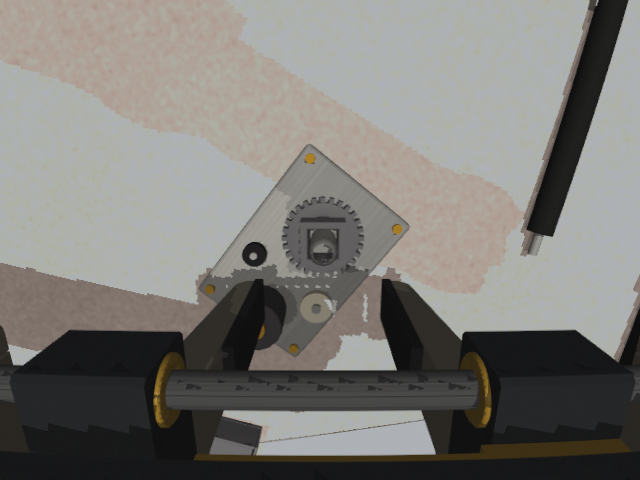

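View pics/w7.png

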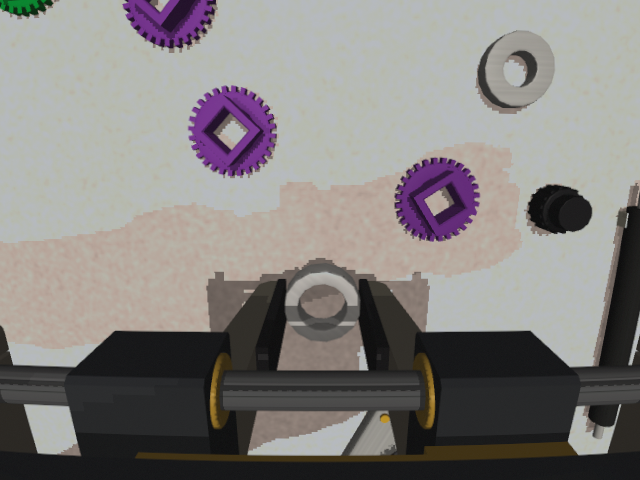

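Gear check: the disc top reads 0.037–0.038, so it is flat (0.038 expected). The spacer is in the jaws at (322,300). I'll measure where it sits in the tool frame.

```bash
python3 - <<'E'
from h import *
c=np.load("pics/w7.npz"); p=np.load("pics/p7.npz"); T,R=p["T"],p["R"]; print(T.round(4))
Q=(cloud(c)-T)@R
A=Q[262:345,282:362].reshape(-1,3)
print(np.percentile(A[:,2][A[:,2]<.02],[5,25,50,75,95]).round(4))
B=A[(A[:,2]>-.013)&(A[:,2]<-.006)&(abs(A[:,0])<.0165)]; print(len(B),((B.min(0)+B.max(0))/2).round(4),(B.max(0)-B.min(0)).round(4),cv2.minEnclosingCircle((B[:,:2]*1000).astype(np.float32)))
im=c["frame"][250:350,270:375,::-1]; im=cv2.resize(im,None,fx=6,fy=6,interpolation=cv2.INTER_CUBIC)
for y,col in((-.002,(0,0,255)),(0,(0,255,0)),(.002,(255,0,0))):
  th=np.linspace(0,2*np.pi,80); X=np.c_[.0112*np.cos(th),y+.0112*np.sin(th),np.full(80,-.0095)]@R.T+T
  cv2.polylines(im,[np.int32((proj(c,X)-[270,250]+.5)*6)],True,col,1)
cv2.imwrite("pics/w7c.png",im)
E
```

```text
[0.4445 0.0548 0.1286]
[-0.0131 -0.0092 -0.0085 -0.0065  0.0014]
2667 [-0.      0.0002 -0.0095] [0.033  0.0356 0.007 ] ((-0.748691737651825, 0.3870147168636322), 18.97208023071289)
```

View pics/w7c.png

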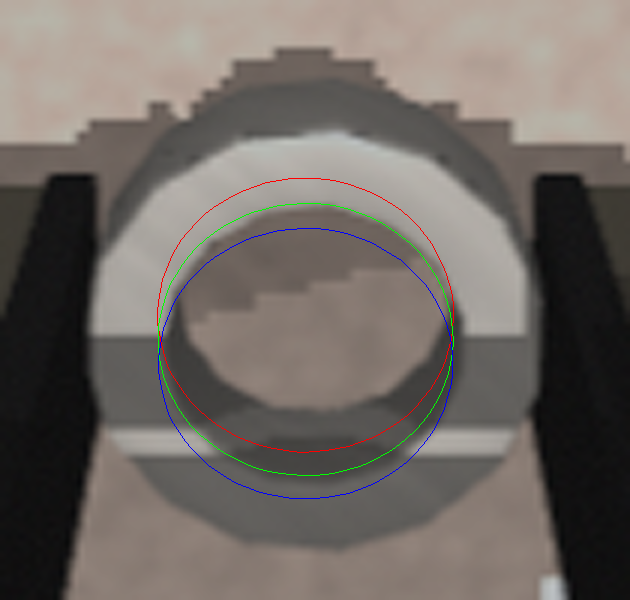

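```bash
cat > place.py <<'E'
from h import *
def place(s,zhi,zlo,R):
    s=np.array(s); ctrl.goto([*s,zhi],R); ctrl.pause(.2)
    p=ctrl.get_tcp_pos(); e=p[:2]-s; print("err",e.round(4))
    ctrl.move_straight([*(s-e),zhi-.008],max_speed=.05); ctrl.pause(.1)
    p=ctrl.get_tcp_pos(); e2=p[:2]-s; print("err2",e2.round(4))
    h=ctrl.move_straight([*(s-e-.5*e2),zlo],max_speed=.06,threshold=10)
    ctrl.pause(.1); print(h,ctrl.get_tcp_pos().round(4),ctrl.get_contact_force().round(2),ctrl.get_torque().round(2),ctrl.get_gripper_width(),ctrl.get_time_s())
    return h
E
python3 - <<'E'
from place import *
place([.5237,-.1615],.105,.060,down(np.radians(13.3)))
shot("wrist","w8")
E
```

```text
err [0.0002 0.0019]
err2 [-0.0002 -0.0018]
True [ 0.5233 -0.1614  0.0603] [0.08 0.07 3.  ] [-0.04 -0.03  0.03] 0.03432629882468166 16.1417
```

View pics/w8.png

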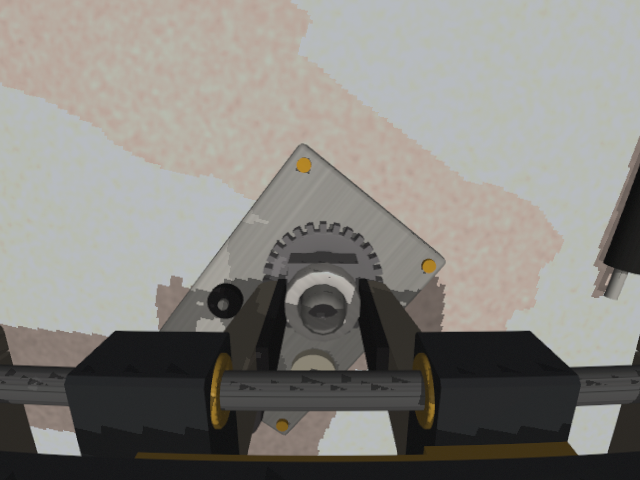

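The spacer is home, with TCP z 0.0603 and the pin protruding through it at (322,305). I'll release it and fetch the cap.

```bash
python3 - <<'E'
from h import *
grip(0.056); ctrl.move_straight([.5235,-.1615,0.16],max_speed=.25)
c=shot("wrist","w9"); P=cloud(c); z=P[...,2]
d=np.hypot(P[...,0]-.524,P[...,1]+.1612)
Q=P[(d>.012)&(d<.017)&(z>.045)&(z<.085)]; print(len(Q),np.percentile(Q[:,2],[10,50,90]).round(4),ctrl.get_time_s())
cp=np.array([.6270,.0798]); R=down(np.radians(-60))
ctrl.goto([*cp,0.10],R); ctrl.pause(.15)
e=ctrl.get_tcp_pos()[:2]-cp; print("err",e)
print(ctrl.move_straight([*cp,0.0055],max_speed=.12,threshold=8), ctrl.get_tcp_pos().round(4))
grip(0.0,20); print("w",ctrl.get_gripper_width(), ctrl.get_tcp_pos().round(4))
ctrl.move_straight([*cp,0.14],max_speed=.25); print(ctrl.get_gripper_width(),ctrl.get_time_s())
c=shot("wrist","w10"); T=ctrl.get_tcp_pos();R=ctrl.get_ee_rot(); print(T.round(4))
Q=(cloud(c)-T)@R
A=Q[200:350,270:375].reshape(-1,3)
B=A[(A[:,2]<-.026)&(A[:,2]>-.036)&(abs(A[:,0])<.016)]; print(len(B),np.median(B,0).round(4),((B.min(0)+B.max(0))/2).round(4),(B.max(0)-B.min(0)).round(4))
im=c["frame"][230:370,250:395,::-1]; im=cv2.resize(im,None,fx=4.2,fy=4.2,interpolation=cv2.INTER_CUBIC)
for y,col in((-.002,(0,0,255)),(0,(0,255,0)),(.002,(255,0,0))):
  th=np.linspace(0,2*np.pi,80); X=np.c_[.013*np.cos(th),y+.013*np.sin(th),np.full(80,-.0305)]@R.T+T
  cv2.polylines(im,[np.int32((proj(c,X)-[250,230]+.5)*4.2)],True,col,1)
cv2.imwrite("pics/w10c.png",cv2.convertScaleAbs(im,alpha=1.5))
E
```

```text
963 [0.0676 0.0692 0.0701] 17.2917
err [ 3.27444504e-05 -1.18313586e-03]
False [0.6277 0.0799 0.0062]
w 0.033151437401047514 [0.6274 0.0799 0.0061]
0.03323918637713473 20.9583
[0.6255 0.0797 0.1379]
2809 [ 0.0004 -0.0019 -0.0301] [-0.0015 -0.0016 -0.0309] [0.029  0.0233 0.0098]
```

View pics/w10c.png

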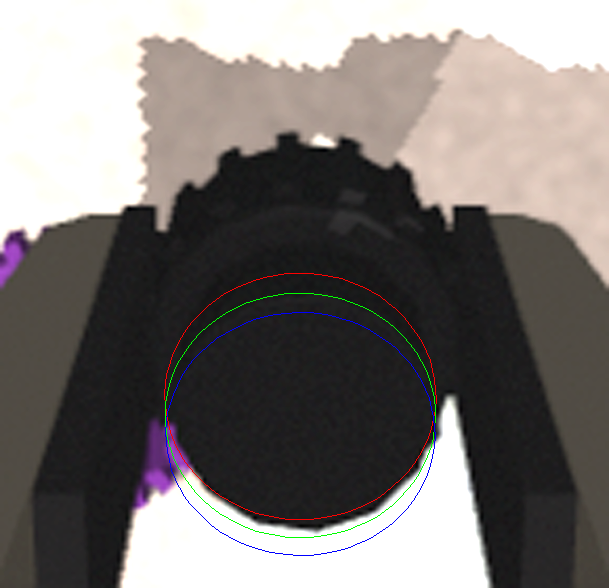

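View pics/w9.png

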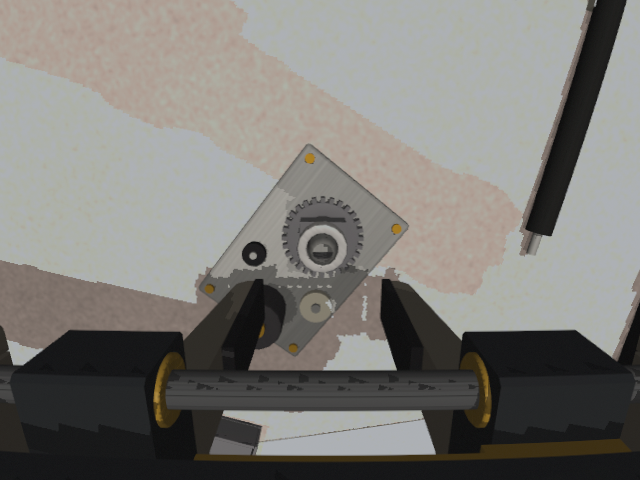

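The spacer top reads 0.069–0.070 (0.070 expected). The cap is held level, about 0.8 mm off along tool y, so I'll correct for that and place it.

```bash
python3 - <<'E'
from place import *
place([.5229,-.1616],.115,.0745,down(np.radians(-60)))
shot("side","s11",(300,220,420,330),6)
E
```

```text
err [0.0009 0.0016]
err2 [-0.0009 -0.0015]
True [ 0.5235 -0.1615  0.0757] [ 0.98 -0.2   0.41] [ 0.08 -0.13  0.02] 0.032875449538198084 23.2833
```

View pics/s11.png

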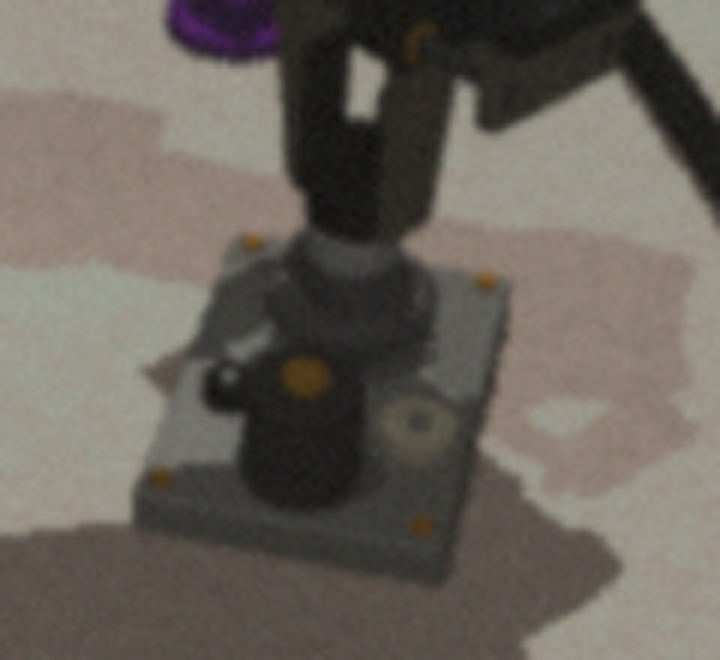

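The TCP stopped at 0.0757, as expected for fully home. In the side crop the cap sits on the spacer at (345,240). I'll release, back off and inspect.

```bash
python3 - <<'E'
from h import *
grip(0.056); ctrl.move_straight([.5230,-.1616,0.18],max_speed=.25)
ctrl.goto([.524,-.245,.215],down(0)); ctrl.pause(.1)
c=shot("wrist","w12",(200,20,440,240),2.7); P=cloud(c); z=P[...,2]
def rep(n,lo,hi,r=.05):
    Q=P[(np.hypot(P[...,0]-.524,P[...,1]+.1612)<r)&(z>lo)&(z<hi)]
    print(n,len(Q),np.percentile(Q[:,2],[10,50,90]).round(4),((Q.min(0)+Q.max(0))/2).round(4),(Q.max(0)-Q.min(0)).round(4))
rep("knob .106",.1,.115);rep("skirt .092",.087,.097);rep("spacer",.06,.072); rep("gear .038",.03,.043,.036)
# knob top tilt and gear disc tilt
for lo,hi,r in((.1,.115,.05),(.035,.041,.036)):
    Q=P[(np.hypot(P[...,0]-.524,P[...,1]+.1612)<r)&(z>lo)&(z<hi)]
    print(np.linalg.lstsq(np.c_[Q[:,:2]-[.524,-.1612],np.ones(len(Q))],Q[:,2],rcond=None)[0].round(4))
shot("side","s12",(300,220,420,330),6); shot("scene","sc12"); print(ctrl.get_time_s())
E
```

```text
knob .106 1021 [0.1045 0.1055 0.1064] [ 0.5235 -0.1617  0.1054] [0.0247 0.0246 0.0045]
skirt .092 689 [0.0895 0.091  0.0921] [ 0.5234 -0.1615  0.0907] [0.035  0.0353 0.006 ]
spacer 24 [0.067  0.0684 0.0696] [ 0.5249 -0.173   0.0689] [0.0296 0.0118 0.0061]
gear .038 2034 [0.0364 0.0374 0.0384] [ 0.5237 -0.1612  0.0352] [0.0633 0.0645 0.0095]
[0.0054 0.0063 0.1055]
[-0.0009  0.0024  0.0374]
25.7083
```

View pics/w12.png

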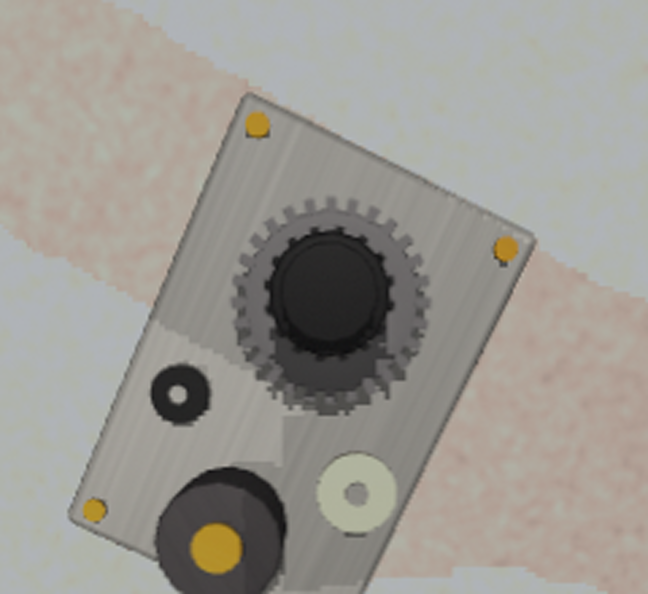

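View pics/s12.png

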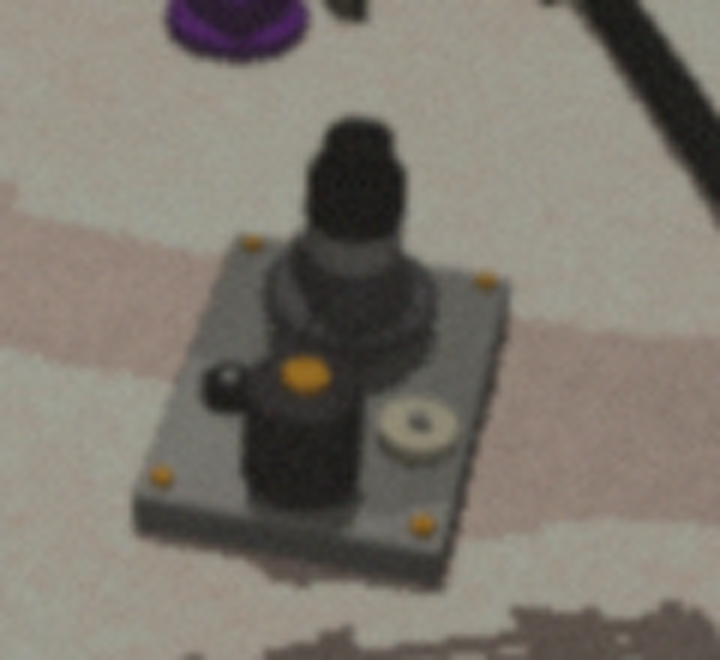

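View pics/sc12.png

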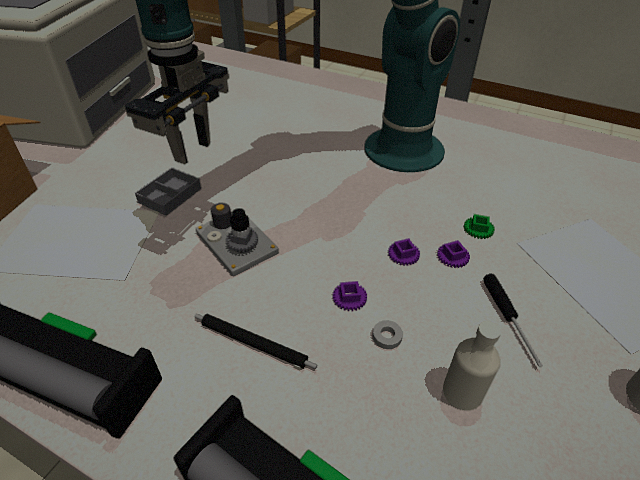

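The pictures show the stack upright and level. In the side crop, the cap (355,190), spacer (352,250) and gear (350,300) sit with no gaps, and in the scene view the bystanders are unmoved. I'll hand the job in.

```bash
python3 - <<'E'
from workcell import job,ctrl
job.finish_job(); print(ctrl.get_time_s())
E
```

```text
the job is handed in; nothing more can be done
the job is handed in; nothing more can be done
```

The stack is rebuilt on the shaft in the order asked: grey gear (boss up), spacer ring, then black knob cap. I handed it in at about 26 s, with the arm clear of everything.

- **Gear:** I measured the shaft's square at about 13.3° and lined the gear up with it before lowering. It dropped straight over the square, so no turning search under pressure was needed.
- **Pressing force:** each descent was set to stop at a 10 N change in force, well under the 6 kg limit. Each part stopped at the expected height.
- **Final heights:** each surface should read 38, 70, 92 and 106 mm above the bench. The depth images gave:
  - gear disc 37.4 mm
  - spacer top about 69 mm
  - cap skirt 91 mm
  - knob top 105.5 mm

  All are within the 2 mm calibration error. The fitted gear and knob surfaces are level.
- **Bystanders:** the last scene picture shows them where they were.

No check failed. The only mismatch was the gripper width, which read 0.5–3 mm under the nominal part sizes. The pictures showed each part properly held.

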